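# Pack the alterations kit and shut its lid

### The job

Pick the sewing things out from among the stationery on the counter and pack them into the open wooden kit box, so that its lid can close over them: the tape measure upright in the deep pocket, the two thread spools upright in the two square wells, and the tailor's chalk flat in the shallow tray. When all four are in, shut the lid fully; leave the eraser and the glue stick where they are.

Things in the scene. Friction and masses are not known exactly. Their poses are not given: they have to be found in the camera images.
- spool_a: wooden spool of white thread standing on end, 29 mm in diameter (27 mm over the thread), 46 mm tall; origin at the centre of its underside, z up its axis
- spool_b: wooden spool of navy thread, otherwise exactly like the white one (29 mm in diameter, 46 mm tall); either spool may go in either well; origin at the centre of its underside, z up its axis
- tape_measure: spring tape measure in a boxy yellow case, standing upright on its narrow base: 74 mm long (its x), 33 mm thick (its y; grasp across this), 62 mm tall, with the metal tape end sticking out low at -x; its case spans x = -23 to +37 mm and is 58 mm tall under a 4 mm button; origin at the centre of its underside, z up
- tailor_chalk: flat light blue slab of tailor's chalk lying flat, a trapezium in plan whose flat +x end is only 14 mm wide: 34 mm (its x; grasp across this) by 52 mm (its y), 8 mm thick; origin at the centre of its underside, z up
- deep_bay: grey insert in the wooden kit box, 114 (x) by 93 (y) by 27 mm, with one deep pocket for the tape measure: in its middle, 90 mm (x) by 50 mm (y), 25 mm deep, floor 2 mm above the origin. Origin: centre of its underside, 4 mm above the counter. x runs from the box's front (latch side, facing the robot) to its hinge, y left along the box, z up. The three inserts stand in a row along y, 95 mm apart
- spool_wells: grey insert in the kit box with two square wells, one spool each: 114 (x) by 93 (y) by 30 mm; wells 46 mm square, 14 mm deep, centred at x = -26 and +26 mm, y = 0, floors 16 mm above the origin. Axes and origin as deep_bay. The box is fixed, 130 mm (x) by 296 mm (y), base walls 42 mm tall and 5 mm thick; the order of its three inserts varies
- shallow_tray: tallest grey insert in the kit box (54 mm, standing above the base walls), with one wide, shallow recess for the chalk: 114 mm (x) by 93 mm (y); the recess in its middle is 76 mm (x) by 80 mm (y) and 6 mm deep, its floor 48 mm above the origin. Axes and origin as deep_bay
- kit_lid: deep wooden lid, 130 (x) by 296 (y) by 36 mm; origin mid hinge line, 65 mm behind the inserts' centres, 42 mm up. In its axes (the box's when shut) it reaches to its front edge at x = -130, outer face z = +36, ceiling z = +32 mm. Turns about y; starts leaning back, open 1.75 to 1.95 rad (stop 2.0). Stiff hinge (0.3 N m): push its outer face near the front edge from behind, then down, 2 to 4 N
- eraser: white block eraser in a blue sleeve, 50 by 23 by 12 mm, lying flat; stationery, not part of the kit; origin at the centre of its underside
- glue_stick: white glue stick with a red cap standing upright, 26 mm in diameter, 88 mm tall; stationery, not part of the kit; origin at the centre of its underside
Things that resemble listed ones, but are neither listed nor needed, are in the scene too. Leave any purple look-alike of the spool_b alone.

How it is judged:
On the way:
1. all four sewing things rest in their places in the box, let go, with the lid still open ((x of spool_a in the frame of spool_wells between -0.038 and -0.014 m or x of spool_a in the frame of spool_wells between 0.014 and 0.038 m) and y of spool_a in the frame of spool_wells between -0.012 and 0.012 m and z of spool_a in the frame of spool_wells between 0.01 and 0.02 m and angle between each of spool_a, spool_b, tape_measure, tailor_chalk's own z axis and vertical below 0.1 rad and (x of spool_b in the frame of spool_wells between -0.038 and -0.014 m or x of spool_b in the frame of spool_wells between 0.014 and 0.038 m) and y of spool_b in the frame of spool_wells between -0.012 and 0.012 m and z of spool_b in the frame of spool_wells between 0.01 and 0.02 m and x of tape_measure in the frame of deep_bay between -0.014 and 0.014 m and y of tape_measure in the frame of deep_bay between -0.014 and 0.014 m and z of tape_measure in the frame of deep_bay between -0.003 and 0.007 m and x of tailor_chalk in the frame of shallow_tray between -0.024 and 0.024 m and y of tailor_chalk in the frame of shallow_tray between -0.026 and 0.026 m and z of tailor_chalk in the frame of shallow_tray between 0.043 and 0.0525 m and not (contact force between the fingers and spool_a above 0.05 N) and not (contact force between the fingers and spool_b above 0.05 N) and not (contact force between the fingers and tape_measure above 0.05 N) and not (contact force between the fingers and tailor_chalk above 0.05 N) and angle between kit_lid's own z axis and vertical above 0.5 rad), for 0.2 s.
At the end, for the whole second after the job is handed in: Tape measure on the floor of the deep pocket, a spool on the floor of each square well (each within 12 to 14 mm of its middle), chalk on the floor of the shallow recess (within 25 mm of its middle), all upright within 0.1 rad and at rest; lid shut to within 0.05 rad (6 mm at its front edge) ((x of spool_a in the frame of spool_wells between -0.038 and -0.014 m or x of spool_a in the frame of spool_wells between 0.014 and 0.038 m) and y of spool_a in the frame of spool_wells between -0.012 and 0.012 m and z of spool_a in the frame of spool_wells between 0.01 and 0.02 m and angle between each of spool_a, spool_b, tape_measure, tailor_chalk's own z axis and vertical below 0.1 rad and (x of spool_b in the frame of spool_wells between -0.038 and -0.014 m or x of spool_b in the frame of spool_wells between 0.014 and 0.038 m) and y of spool_b in the frame of spool_wells between -0.012 and 0.012 m and z of spool_b in the frame of spool_wells between 0.01 and 0.02 m and x of tape_measure in the frame of deep_bay between -0.014 and 0.014 m and y of tape_measure in the frame of deep_bay between -0.014 and 0.014 m and z of tape_measure in the frame of deep_bay between -0.003 and 0.007 m and x of tailor_chalk in the frame of shallow_tray between -0.024 and 0.024 m and y of tailor_chalk in the frame of shallow_tray between -0.026 and 0.026 m and z of tailor_chalk in the frame of shallow_tray between 0.043 and 0.0525 m and linear speed of each of spool_a, spool_b, tape_measure, tailor_chalk below 0.02 m/s and angle between kit_lid's own z axis and vertical below 0.05 rad and angular speed of kit_lid below 0.05 rad/s); the robot touches nothing.
It fails at once if the eraser is moved from its place or knocked over (distance of eraser from where it was at the start of the episode above 0.025 m or angle between eraser's own z axis and vertical above 0.5 rad).
It fails at once if the glue stick is moved from its place or knocked over (distance of glue_stick from where it was at the start of the episode above 0.025 m or angle between glue_stick's own z axis and vertical above 0.5 rad).
It also fails if it takes over 136 s, if anything falls off the work surface, if the arm or the gripper's body presses on something with over 40 N, if the wrist force passes 120 N, or if a joint passes its speed limit or range.

### The arm

A 6-joint arm with a two-finger parallel gripper is mounted at the origin on a cart in front of the work surface, level with it; the furniture and walls round the work are solid. World frame = base frame: x ahead of the robot, y to its left, z up, the work surface at z = 0. Lengths are in m, angles in rad, forces in N, time in s.
With the tool pointing down it reaches from about 0.325 to 0.775 m from the base axis. Payload 5.5 kg.
Tool frame: the origin (TCP) lies at the very end of the fingers, on their centre line; the grasp point (between the pads) lies 19 mm behind it; z points along the fingers, y is the line along which they close (so a half turn about z gives the same grasp; the last joint's range is limited). The gripper opens to 85 mm and grips with 20 to 120 N. Pads are 22 mm wide; open, the fingers measure 114 mm over their backs; the gripper's body (76 mm by 85 mm) begins 54 mm behind the grasp point. The pads swing forward as they close: fully open they stand 13 mm farther back than shut.
Start: joints at [-1.25, 0.091, 1.231, -0, 1.82, -0.057], TCP at [0.221, -0.558, 0.231] pointing down, gripper open.
Joint ranges: [-2.87, 2.87], [-0.86, 2.18], [0.17, 2.46], [-1.51, 4.65], [0.06, 2.69], [-2.65, 2.65]. Speed limits (rad/s): [2.57, 2.57, 3.01, 3.14, 3.14, 3.14].

### API

Orientations are given as a rotation vector (axis times angle).
In Python, from cell import observe, grab_frame, r, boxes_of, cut_out, spot_point gives the robot as it stands.
- The arm moves only by the tool send_rows, never from a script. Its argument "steps" is a list of rows, each a list of 3 entries, a list of its own where there are three numbers: the finger opening in cm, from 0 to 8.54, then the shift along the tool's x, y, z in cm, then the turn, a rotation vector about the tool's x, y, z in degrees. A call has 1 to 8 rows; each row is the pose to reach, as a shift and turn from the pose commanded when the call began, along the tool's axes at that moment; what a row does not reach only later rows make up. A row lasts 1/10 s, in which the tool goes at most 50 mm and 8.59 degrees, less where a joint would pass 70% of its speed; a pose out of reach is approached as far as the arm can. A call with a gripper value outside its range is refused whole. The fingers move at their own pace and stop on an object; "newtons" is the grip in N (left out, the last holds). Time passes only in rows, so rows that repeat a pose let the fingers close. It gives the time, the measured TCP pose, the force, the opening and the grip force at its end, in the units of the state.
- observe(): the state, without advancing time (a new reading comes with each control period).
- grab_frame(name): name is "scene" or "top"; returns a dict with "pixels" (480x640x3 uint8, blue, green, red), "fx", "fy", "cx", "cy" (pixels), "k1" (the pictures are not rectified: a ray, as slopes to the right and down, at radius r is drawn at 1 + k1 r^2 times it, then the intrinsics apply), "world_to_cam" (4x4, takes a point from world to camera coordinates). Camera axes: x right, y up, looking along -z (the intrinsics and any distortion apply to the point x, -y, -z); pixel columns grow to the right and rows downward; lengths in m; the calibration is good to about 2 mm. A picture is of the moment at which its call begins. There is no depth.
- r.sign_off(): hands the job in; it is judged then, once.
Trained networks look in a picture, given as the dict that the camera call returned (one of the last four; its "shot" number tells which), for a name from the list of things; names that differ only in an ending like _2 or _b are one class to them, and where a whole thing is asked for, a point or a joint stands for the part that bears it (a point fixed in the world has none). Each returns a list of dicts, best first, with "confidence" (0 to 1); they miss things now and then, are a little off and sometimes report something else, mostly with a low value. They report only what shows in the picture. A call takes as long as a camera call. They do not tell look-alikes from the thing itself.
- boxes_of(picture, target): "point" ([x, y, z] in m, in world coordinates, good to about 4 mm: the middle of the surface that is visible of it).
- cut_out(picture, target): "pixels" (480x640 bool, what is visible of it).
- spot_point(picture, target): "point" ([x, y, z] in m, in world coordinates, good to about 4 mm: a listed point, or the origin of a listed thing).
The state is a dict: "t": time; "q": joint angles; "dq": joint speeds; "joint_efforts": joint torques, N m; "tool_pos": TCP position; "tool_rot": TCP orientation; "ft_force": force on the tool from outside, world axes, zero at the start; "torque": the same for the moment, N m; "gripper_width": finger opening in m; "finger_force": force on a finger pad.
Only numpy, scipy, OpenCV 4.12 (cv2) and the standard library are available. Lean on these libraries where they do the work, as an engineer would, in place of code of your own. Each camera call takes 0.05 s, during which the arm holds its last target. There are 200 camera calls.

## Working session

There is one attempt and no reset: what is moved stays moved. The work goes in short steps, Python scripts to look and compute and a tool call to move; the robot and the scene stay as the last step left them, time stands still between calls to the robot, and variables do not carry over. Pictures are saved under pics/ and viewed, at most 16 in all, crops included, and the job is handed in when it is done.

Besides the shell and the picture viewer there is one more tool, called by a JSON object that holds its "method" and its "body", one argument or row to a line. send_rows: Moves the arm, as the interface text tells. Its arguments: {"type":"object","properties":{"steps":{"type":"array"},"newtons":{"type":"number"}},"required":["steps"]}

```bash
mkdir -p pics; ls; cat > h.py <<'E'
import numpy as np, cv2
from cell import observe, grab_frame, r, boxes_of, cut_out, spot_point
from scipy.spatial.transform import Rotation as R
def proj(f,p):
    p=np.atleast_2d(p); c=(f["world_to_cam"]@np.c_[p,np.ones(len(p))].T).T
    a=np.c_[c[:,0],-c[:,1]]/(-c[:,2:3]); k=1+f["k1"]*(a**2).sum(1,keepdims=True)
    return a*k*[f["fx"],f["fy"]]+[f["cx"],f["cy"]]
def ray(f,uv):
    K=np.array([[f["fx"],0,f["cx"]],[0,f["fy"],f["cy"]],[0,0,1.]])
    a=cv2.undistortPoints(np.array(uv,float).reshape(-1,1,2),K,np.array([f["k1"],0,0,0.])).reshape(-1,2)
    W=np.linalg.inv(f["world_to_cam"]); d=np.c_[a[:,0],-a[:,1],-np.ones(len(a))]@W[:3,:3].T
    return W[:3,3],d
def atz(f,uv,z):
    o,d=ray(f,uv); return o+d*((z-o[2])/d[:,2])[:,None]
def tri(f1,uv1,f2,uv2):
    o1,d1=ray(f1,uv1);o2,d2=ray(f2,uv2);d1=d1[0];d2=d2[0]
    s=np.linalg.lstsq(np.c_[d1,-d2],o2-o1,rcond=None)[0]
    a=o1+s[0]*d1;b=o2+s[1]*d2
    return (a+b)/2,np.linalg.norm(a-b)
E
cat > a.py <<'E'
from h import *
np.set_printoptions(precision=4,suppress=True)
s=observe();print(s)
fs={n:grab_frame(n) for n in("scene","top")}
for n,f in fs.items():
    cv2.imwrite(f"pics/{n}0.png",f["pixels"]); print(n,np.linalg.inv(f["world_to_cam"])[:3].round(3).tolist(),f["fx"],f["k1"])
    for t in "spool_a tape_measure tailor_chalk deep_bay spool_wells shallow_tray kit_lid eraser glue_stick".split():
        for fn in (boxes_of,spot_point):
            print(n,t,fn.__name__[:4],[(np.round(d["point"],3).tolist(),round(d["confidence"],2),proj(f,d["point"])[0].round().tolist()) for d in fn(f,t)[:5]])
E
python3 a.py
```

```text
pics
{'t': 0.0, 'q': array([-1.2497,  0.0919,  1.2319,  0.    ,  1.8198, -0.0567]), 'dq': array([-0.0016, -0.0016,  0.0001, -0.0012, -0.0011, -0.0013]), 'joint_efforts': array([  0.0031, -45.8727, -41.8025,   0.0001,   0.0114,  -0.    ]), 'tool_pos': array([ 0.2212, -0.5574,  0.2301]), 'tool_rot': array([-3.0838, -0.5896,  0.0004]), 'ft_force': array([ 0.9679, -0.6492, -0.2432]), 'torque': array([-0.0344, -0.0228, -0.0486]), 'finger_force': 0.0, 'gripper_width': 0.0856057104630857}
scene [[-0.787, 0.232, -0.572, -0.056], [-0.617, -0.308, 0.724, 0.743], [-0.008, 0.923, 0.385, 0.451]] 452.25139859914583 -0.004185183041979784
scene spool_a call [([0.468, 0.296, 0.027], 0.85, [233.0, 316.0]), ([0.402, 0.316, 0.032], 0.83, [252.0, 332.0]), ([0.588, -0.291, 0.028], 0.58, [357.0, 213.0]), ([0.507, -0.011, 0.035], 0.52, [321.0, 250.0]), ([0.455, 0.392, 0.01], 0.44, [195.0, 354.0])]
scene spool_a call [([0.407, 0.304, 0.004], 0.9, [256.0, 342.0]), ([0.594, -0.298, -0.0], 0.75, [357.0, 222.0]), ([0.475, 0.289, 0.004], 0.58, [235.0, 325.0])]
scene tape_measure call [([0.46, -0.293, 0.035], 0.82
[... 2230 characters left out ...]
 call [([0.498, 0.0, 0.038], 0.56, [349.0, 237.0]), ([0.518, 0.098, 0.029], 0.46, [302.0, 227.0])]
top spool_wells call [([0.503, -0.0, 0.007], 0.94, [349.0, 237.0])]
top shallow_tray call [([0.489, -0.093, 0.05], 0.78, [395.0, 241.0])]
top shallow_tray call [([0.49, -0.096, 0.002], 0.69, [394.0, 244.0])]
top kit_lid call [([0.608, -0.015, 0.08], 0.79, [358.0, 180.0])]
top kit_lid call [([0.562, -0.01, 0.041], 0.65, [355.0, 206.0])]
top eraser call [([0.602, 0.278, 0.013], 0.48, [218.0, 188.0])]
top eraser call [([0.604, 0.274, 0.001], 0.57, [221.0, 189.0])]
top glue_stick call [([0.559, 0.391, 0.076], 0.54, [156.0, 202.0])]
top glue_stick call [([0.562, 0.397, 0.004], 0.72, [162.0, 207.0])]
```

View pics/scene0.png

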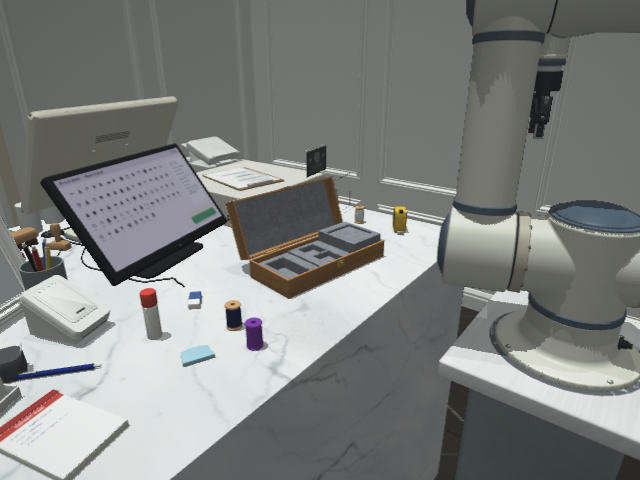

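View pics/top0.png

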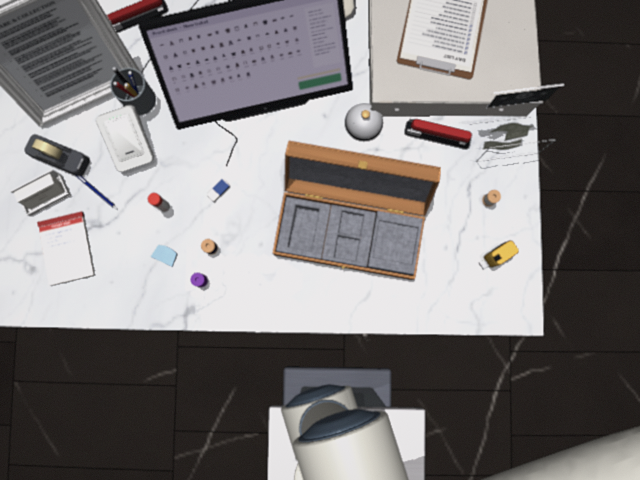

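```bash
python3 - <<'E'
import cv2,numpy as np
t=cv2.imread("pics/top0.png")
a=cv2.resize(t[180:300,140:240],None,fx=4,fy=4,interpolation=cv2.INTER_CUBIC)
b=cv2.resize(t[180:300,450:545],None,fx=4,fy=4,interpolation=cv2.INTER_CUBIC)
cv2.imwrite("pics/crop1.png",np.hstack([a,b]))
E
```

```text
(no output)
```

View pics/crop1.png

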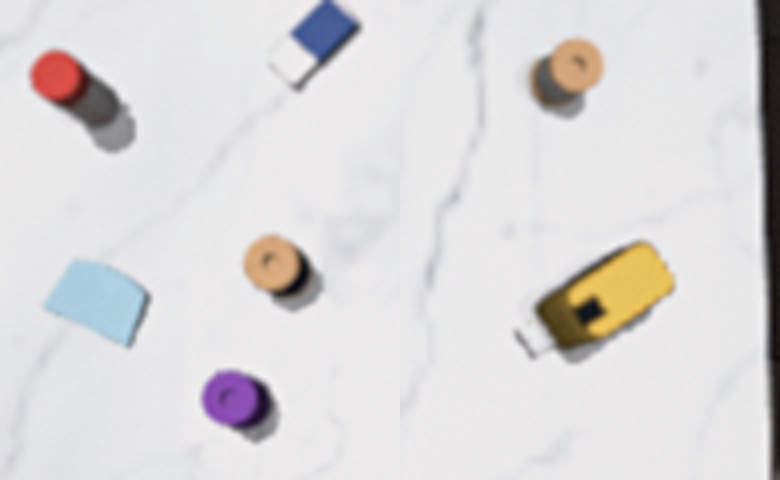

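Scene: navy spool_b at scene (233,316)/top (209,246); the purple look-alike at (254,332)/(198,280); white spool_a at (359,213)/(492,198). The yellow tape is at top (499,254) with its metal end toward the lower left, and the chalk at top (163,253). Things that could be mistaken: purple spool → ignore; glue stick top (156,202) and eraser (219,190) → leave. The crop confirms the choices. Next I fit the poses.

```bash
cat > fit.py <<'E'
from h import *
from scipy.optimize import minimize
np.set_printoptions(precision=4,suppress=True)
def prism(xy,z0,z1): return np.vstack([np.c_[xy,np.full(len(xy),z)] for z in(z0,z1)])
cir=lambda d:d/2*np.c_[np.cos(np.linspace(0,6.28,24)),np.sin(np.linspace(0,6.28,24))]
rect=lambda a,b,c,d:np.array([[a,c],[b,c],[b,d],[a,d]],float)
M={"spool_a":[prism(cir(29),0,46)],
 "tape_measure":[prism(rect(-23,37,-16.5,16.5),0,58)],
 "tailor_chalk":[prism(np.array([[-17,-26],[-17,26],[5,20],[17,7],[17,-7],[5,-20]],float),0,8)],
 "eraser":[prism(rect(-25,25,-11.5,11.5),0,12)],"glue_stick":[prism(cir(26),0,88)]}
def sil(f,parts,p):
    m=np.zeros((480*4,640*4),np.uint8); c,s=np.cos(p[2]),np.sin(p[2])
    for q in parts:
        w=q/1000@np.array([[c,s,0],[-s,c,0],[0,0,1]])+[p[0],p[1],p[3] if len(p)>3 else 0]
        cv2.fillConvexPoly(m,cv2.convexHull((proj(f,w)*4+1.5).round().astype(np.int32)),1)
    return m
def fit(fs,t,near,yaws,withz=True):
    ms=[]
    for f in fs:
        c=[d for d in cut_out(f,t) if d["confidence"]>.3]; u=proj(f,near)[0]
        c=[d for d in c if np.linalg.norm(np.argwhere(d["pixels"]).mean(0)[::-1]-u)<25]
        if c: ms.append((f,cv2.resize(c[0]["pixels"].astype(np.uint8),None,fx=4,fy=4,interpolation=cv2.INTER_NEAREST)))
    cost=lambda p:np.mean([1-(sil(f,M[t],p)&m).sum()/(sil(f,M[t],p)|m).sum() for f,m in ms])
    best=None
    for y in yaws:
        x0=np.array([near[0],near[1],y]+([0.] if withz else []))
        sx=np.vstack([x0]+[x0+e for e in np.diag([.006,.006,.2,.004][:len(x0)])])
        o=minimize(cost,x0,method="Nelder-Mead",options=dict(initial_simplex=sx,maxfev=250))
        if best is None or o.fun<best.fun:best=o
    return best.x,best.fun,len(ms)
if __name__=="__main__":
    fs=[grab_frame("scene"),grab_frame("top")]
    for t,n,y in [("spool_a",(.594,-.298,.02),[0]),("spool_a",(.476,.29,.02),[0]),("spool_a",(.408,.306,.02),[0]),("tape_measure",(.465,-.305,.03),[-.6,-1]),
      ("tailor_chalk",(.465,.389,.004),[1.2,.5,-.4,-1.2]),("eraser",(.602,.275,.006),[0]),("glue_stick",(.563,.397,.04),[0])]:
        print(t,fit(fs,t,n,y))
    for t in ("deep_bay","spool_wells","shallow_tray","kit_lid"):
        P=[next(iter(spot_point(f,t)),None) for f in fs for f in [f]]
        print(t,[np.round(d["point"],4) for d in P if d])
        cs=[cut_out(f,t) for f in fs]; c=[np.argwhere(k[0]["pixels"]).mean(0)[::-1] for k in cs if k]
        if len(c)==2: print("  tri",tri(fs[0],c[0],fs[1],c[1]))
E
python3 fit.py
```

```text
spool_a (array([ 0.5877, -0.2985,  0.2956, -0.0012]), np.float64(0.5441912869303955), 2)
spool_a (array([0.4767, 0.2896, 0.0532, 0.001 ]), np.float64(0.07232246902573897), 2)
spool_a (array([0.4082, 0.3076, 0.07  , 0.0004]), np.float64(0.10350017443641946), 2)
tape_measure (array([ 0.4653, -0.3043, -1.0351,  0.0017]), np.float64(0.12377910141203652), 2)
tailor_chalk (array([ 0.4607,  0.3877, -0.3998,  0.0032]), np.float64(0.13305299703748547), 2)
eraser (array([ 0.5987,  0.2783, -0.7389,  0.0012]), np.float64(0.14443196473808884), 2)
glue_stick (array([0.5632, 0.394 , 0.1912, 0.0013]), np.float64(0.09508403001427718), 2)
deep_bay [array([ 0.5164,  0.0987, -0.0007]), array([0.5172, 0.1001, 0.0014])]
  tri (array([0.5169, 0.0955, 0.0352]), np.float64(2.146389686486811e-05))
spool_wells [array([ 0.5024, -0.0001,  0.0043]), array([0.5001, 0.0003, 0.0089])]
  tri (array([0.5043, 0.004 , 0.0344]), np.float64(0.005388086302347027))
shallow_tray [array([ 0.4855, -0.0934,  0.0045]), array([0.5196, 0.095 , 0.0029])]
  tri (array([ 0.4874, -0.0906,  0.0466]), np.float64(0.0014196191113540276))
kit_lid [array([ 0.5722, -0.0086,  0.0413]), array([ 0.5641, -0.0066,  0.0422])]
  tri (array([ 0.6159, -0.0134,  0.0918]), np.float64(0.014539394550941342))
```

```bash
cat > ov.py <<'E'
from fit import *
def draw(im,f,S,off,w,col):
    p=((proj(f,w)-off)*S).astype(np.int32); cv2.polylines(im,[p],True,col,1)
def tf(p,w): 
    c,s=np.cos(p[2]),np.sin(p[2]); return np.asarray(w)/1000@np.array([[c,s,0],[-s,c,0],[0,0,1]])+[p[0],p[1],0]
def box3(p,z,*r): q=rect(*r);return tf(p,np.c_[q,np.full(4,z)])
def canvas(f,x0,y0,w,h,S): return cv2.resize(f["pixels"][y0:y0+h,x0:x0+w],None,fx=S,fy=S,interpolation=cv2.INTER_CUBIC)
def drawbox(im,f,S,off,B,th=None):
    draw(im,f,S,off,box3(B,42,-65,65,-148,148),(0,255,0))
    for k,z in((95,31),(0,34),(-95,58)): draw(im,f,S,off,box3(B,z,-57,57,k-46.5,k+46.5),(255,255,0))
    draw(im,f,S,off,box3(B,31,-45,45,70,120),(0,0,255))
    for x in(-26,26): draw(im,f,S,off,box3(B,34,x-23,x+23,-23,23),(0,0,255))
    draw(im,f,S,off,box3(B,58,-38,38,-135,-55),(0,0,255))
    if th:
        P=[]
        for x,z,y in((-130,0,-148),(-130,0,148),(-130,36,148),(-130,36,-148)):
            P.append([65+x*np.cos(th)+z*np.sin(th),y,42-x*np.sin(th)+z*np.cos(th)])
        draw(im,f,S,off,tf(B,P),(255,0,255))
if __name__=="__main__":
    B=[.502,.0005,-.155]; ims=[]
    for n,(x0,y0,w,h,S) in dict(scene=(220,170,180,140,4),top=(265,130,180,155,4)).items():
        f=grab_frame(n); im=canvas(f,x0,y0,w,h,S); drawbox(im,f,S,np.array([x0,y0]),B,1.85); cv2.imwrite(f"pics/box_{n}.png",im)
    f=grab_frame("top");x0,y0,S=450,170,6; im=canvas(f,x0,y0,90,100,S)
    for z in(0,46): draw(im,f,S,np.array([x0,y0]),tf([.5945,-.298,0],np.c_[cir(29),np.full(24,z)]),(0,0,255))
    for z in(0,58): draw(im,f,S,np.array([x0,y0]),box3([.4653,-.3043,-1.035],z,-23,37,-16.5,16.5),(255,0,0))
    cv2.imwrite("pics/right.png",im)
E
python3 ov.py; python3 -c "
import cv2,numpy as np
a=cv2.imread('pics/box_scene.png');b=cv2.imread('pics/box_top.png');a=a[:560];b=b[:560]
cv2.imwrite('pics/box.png',cv2.resize(np.vstack([cv2.resize(a,(720,560)),b]),None,fx=.5,fy=.5)) "
```

```text
(no output)
```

View pics/box_top.png

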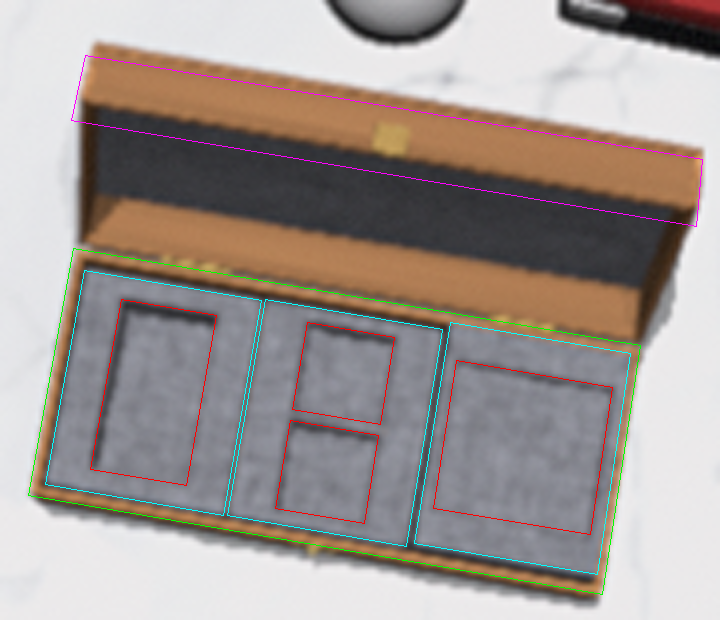

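View pics/right.png

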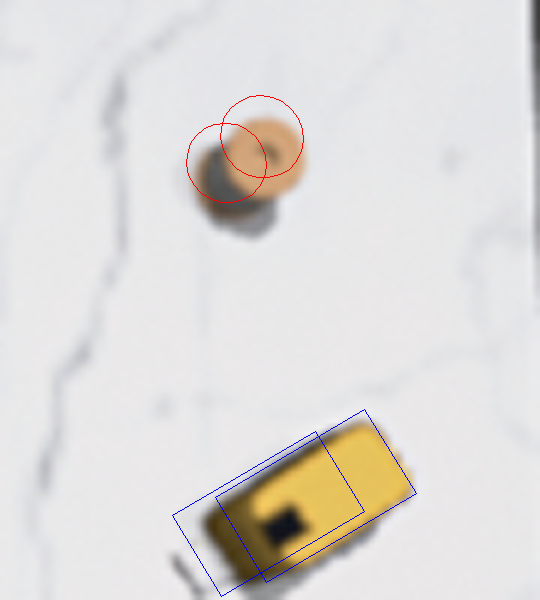

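View pics/box_scene.png

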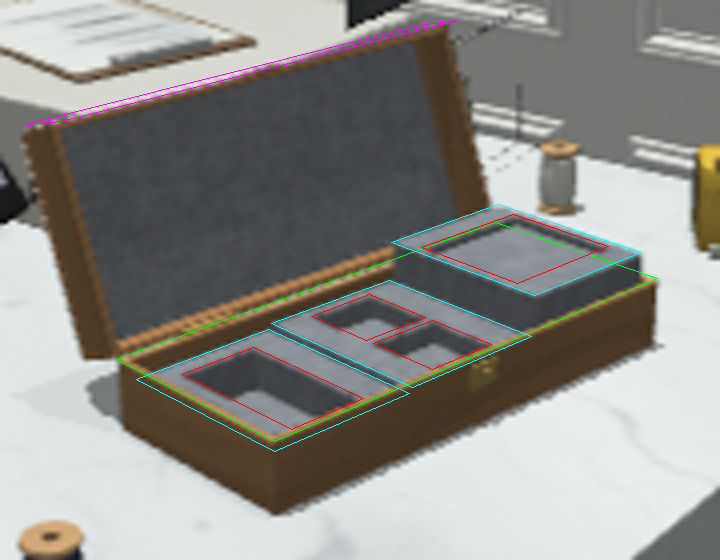

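Box overlay fits in both views (top: rim corners at crop (75,248),(603,594); lid a bit farther back than 1.85). The tape fits; spool_a's true top centre is at top pixel (493.8,195.9), so I correct it from that.

```bash
cat > go.py <<'E'
import sys
from h import *
def go(x,y,z,phi):
    s=observe();Rc=R.from_rotvec(s["tool_rot"]);p=s["tool_pos"]
    a=np.radians(phi);X=np.array([np.cos(a),np.sin(a),0]);Z=np.array([0,0,-1.]);Rt=R.from_matrix(np.c_[X,np.cross(Z,X),Z])
    print("t %.1f tcp"%s["t"],p.round(4),"phi %.1f"%np.degrees(np.arctan2(*Rc.as_matrix()[[1,0],0])),"shift cm",(Rc.inv().apply(np.array([x,y,z])-p)*100).round(2),"turn",np.degrees((Rc.inv()*Rt).as_rotvec()).round(2),"w %.4f ff %.1f"%(s["gripper_width"],s["finger_force"]),s["ft_force"].round(1))
if __name__=="__main__":
    v=[float(t) for t in sys.argv[1:]]
    for i in range(0,len(v),4): go(*v[i:i+4])
E
python3 - <<'E'
from h import *
f=grab_frame("top");g=grab_frame("scene")
print(atz(f,[[493.8,195.9]],.046),  "scene top px (359.5,207) ->",atz(g,[[220+559/4,170+147/4]],.046),atz(g,[[220+557/4,170+209/4]],0.0), tri(f,[[493.8,195.9]],g,[[220+559/4,170+147/4]]))
for t in ("tailor_chalk",): 
    m=cut_out(f,t)[0]["pixels"].astype(np.uint8); c=max(cv2.findContours(m,0,2)[0],key=cv2.contourArea); bx=cv2.boxPoints(cv2.minAreaRect(c)); w=atz(f,bx,.008); print(w.round(4), np.linalg.norm(np.diff(w,axis=0),axis=1),w.mean(0))
E
python3 go.py .588 -.299 .12 0 .588 -.299 .12 45
```

```text
[[ 0.58791676 -0.29809688  0.046     ]] scene top px (359.5,207) -> [[ 0.58625423 -0.29851601  0.046     ]] [[ 5.85184696e-01 -2.97072969e-01  5.55111512e-17]] (array([ 0.58724168, -0.29855627,  0.04584575]), np.float64(0.001639491437961322))
[[0.456  0.4175 0.008 ]
 [0.4867 0.4038 0.008 ]
 [0.4646 0.3568 0.008 ]
 [0.4341 0.3706 0.008 ]] [0.03367437 0.05189968 0.03355239] [0.46035463 0.38719029 0.008     ]
t 3.8 tcp [ 0.2213 -0.5577  0.2313] phi 21.6 shift cm [ 43.62 -10.52  11.13] turn [ 0.   -0.   21.65] w 0.0851 ff 0.0 [-0.4  0.7 -1. ]
t 3.8 tcp [ 0.2213 -0.5577  0.2313] phi 21.6 shift cm [ 43.62 -10.52  11.13] turn [  0.    -0.   -23.35] w 0.0851 ff 0.0 [-0.4  0.7 -1. ]
```

{"method": "send_rows", "body": {
  "steps": [
    [7.0,[21.8,-5.2,5.5],[0,0,0]],
    [7.0,[21.8,-5.2,5.5],[0,0,0]],
    [7.0,[43.5,-10.5,10.0],[0,0,0]],
    [7.0,[43.5,-10.5,10.0],[0,0,0]],
    [7.0,[43.5,-10.5,10.0],[0,0,0]],
    [7.0,[43.5,-10.5,10.0],[0,0,0]],
    [7.0,[43.5,-10.5,10.0],[0,0,0]],
    [7.0,[43.5,-10.5,10.0],[0,0,0]]
  ],
  "newtons": 30
}}

```text
t: 4.6
tool_pos: [0.5417, -0.3313, 0.1435]
tool_rot: [3.085, 0.59, 0.0]
ft_force: [-0.2, -0.7, -0.5]
gripper_width: 0.0697
finger_force: 0.0
```

{"method": "send_rows", "body": {
  "steps": [
    [7.0,[0,0,0],[0,0,0]],
    [7.0,[0,0,0],[0,0,0]],
    [7.0,[0,0,0],[0,0,0]],
    [7.0,[0,0,0],[0,0,0]]
  ]
}}

```text
t: 5.0
tool_pos: [0.5394, -0.3339, 0.1445]
tool_rot: [3.085, 0.587, 0.001]
ft_force: [0.9, 0.8, 0.6]
gripper_width: 0.0697
finger_force: 0.0
```

```bash
python3 go.py .587 -.2985 .016 21.6
```

```text
t 5.0 tcp [ 0.5394 -0.3339  0.1445] phi 21.5 shift cm [ 5.72 -1.56 12.85] turn [ 0.06 -0.02 -0.06] w 0.0697 ff 0.0 [0.9 0.8 0.6]
```

{"method": "send_rows", "body": {
  "steps": [
    [7.0,[5.7,-1.6,0],[0,0,0]],
    [7.0,[5.7,-1.6,4],[0,0,0]],
    [7.0,[5.7,-1.6,8],[0,0,0]],
    [7.0,[5.7,-1.6,11],[0,0,0]],
    [7.0,[5.7,-1.6,12.8],[0,0,0]],
    [7.0,[5.7,-1.6,12.8],[0,0,0]],
    [2.0,[5.7,-1.6,12.8],[0,0,0]],
    [2.0,[5.7,-1.6,12.8],[0,0,0]]
  ]
}}

```text
t: 5.8
tool_pos: [0.5881, -0.298, 0.0183]
tool_rot: [3.084, 0.588, 0.004]
ft_force: [0.1, 0.3, 0.4]
gripper_width: 0.0417
finger_force: 0.0
```

{"method": "send_rows", "body": {
  "steps": [
    [2.0,[0,0,0],[0,0,0]],
    [2.0,[0,0,0],[0,0,0]],
    [2.0,[0,0,0],[0,0,0]],
    [2.0,[0,0,0],[0,0,0]],
    [2.0,[0,0,0],[0,0,0]]
  ]
}}

```text
t: 6.3
tool_pos: [0.5884, -0.2977, 0.0183]
tool_rot: [3.083, 0.589, 0.005]
ft_force: [-0.6, -1.0, 6.6]
gripper_width: 0.0275
finger_force: 29.3
```

{"method": "send_rows", "body": {
  "steps": [
    [2.0,[0,0,-3],[0,0,0]],
    [2.0,[0,0,-8],[0,0,0]],
    [2.0,[0,0,-13],[0,0,0]],
    [2.0,[0,0,-15],[0,0,0]],
    [2.0,[0,0,-15],[0,0,0]]
  ]
}}

```text
t: 6.8
tool_pos: [0.589, -0.2976, 0.172]
tool_rot: [3.08, 0.589, 0.011]
ft_force: [-0.3, -0.2, -0.4]
gripper_width: 0.0275
finger_force: 29.6
```

```bash
python3 go.py .5277 -.0035 .17 -8.9
```

```text
t 6.8 tcp [ 0.589  -0.2976  0.172 ] phi 21.7 shift cm [ 5.16e+00 -2.96e+01  1.00e-02] turn [ 0.32 -0.45 30.56] w 0.0275 ff 29.6 [-0.3 -0.2 -0.4]
```

{"method": "send_rows", "body": {
  "steps": [
    [2.0,[-2.0,-4.4,0],[0,0,5]],
    [2.0,[-4.0,-8.8,0],[0,0,10]],
    [2.0,[-5.6,-12.7,0],[0,0,15]],
    [2.0,[-3,-17.2,0],[0,0,20]],
    [2.0,[0.0,-21.0,0],[0,0,25]],
    [2.0,[2.4,-25.2,0],[0,0,30.5]],
    [2.0,[5.16,-29.6,0],[0,0,30.5]],
    [2.0,[5.16,-29.6,0],[0,0,30.5]]
  ]
}}

```text
t: 7.6
tool_pos: [0.5256, 0.0029, 0.1638]
tool_rot: [-3.131, 0.231, 0.004]
ft_force: [-0.4, -0.9, -0.7]
gripper_width: 0.0273
finger_force: 29.7
```

{"method": "send_rows", "body": {
  "steps": [
    [2.0,[0,0,0],[0,0,0]],
    [2.0,[0,0,0],[0,0,0]]
  ]
}}

```text
t: 7.8
tool_pos: [0.5256, -0.0035, 0.1646]
tool_rot: [3.131, -0.243, -0.003]
ft_force: [0.1, -0.6, -0.2]
gripper_width: 0.0273
finger_force: 29.7
```

```bash
python3 go.py .5277 -.0035 .04 -8.9
```

```text
t 7.8 tcp [ 0.5256 -0.0035  0.1646] phi -8.9 shift cm [ 0.23 -0.04 12.46] turn [0.05 0.1  0.02] w 0.0273 ff 29.7 [ 0.1 -0.6 -0.2]
```

{"method": "send_rows", "body": {
  "steps": [
    [2.0,[0.2,0,4],[0,0,0]],
    [2.0,[0.2,0,8],[0,0,0]],
    [2.0,[0.2,0,10.5],[0,0,0]],
    [2.0,[0.2,0,11.5],[0,0,0]],
    [2.0,[0.2,0,12.0],[0,0,0]],
    [2.0,[0.2,0,12.3],[0,0,0]],
    [2.0,[0.2,0,12.3],[0,0,0]]
  ]
}}

```text
t: 8.5
tool_pos: [0.5288, -0.0034, 0.044]
tool_rot: [3.132, -0.243, 0.003]
ft_force: [-0.1, 0.8, 0.1]
gripper_width: 0.0273
finger_force: 29.7
```

```bash
python3 go.py .5277 -.0035 .04 -8.9; python3 - <<'E'
from ov import *
B=[.502,.0005,-.155];ims=[]
for n,(x0,y0,w,h,S) in dict(scene=(240,180,120,100,4),top=(290,190,100,100,4)).items():
    f=grab_frame(n); ims.append(canvas(f,x0,y0,w,h,S)[:,:400])
cv2.imwrite("pics/p1.png",np.hstack(ims))
E
```

```text
t 8.5 tcp [ 0.5288 -0.0034  0.044 ] phi -8.9 shift cm [-0.11  0.03  0.4 ] turn [-0.01 -0.12  0.01] w 0.0273 ff 29.7 [-0.1  0.8  0.1]
```

View pics/p1.png

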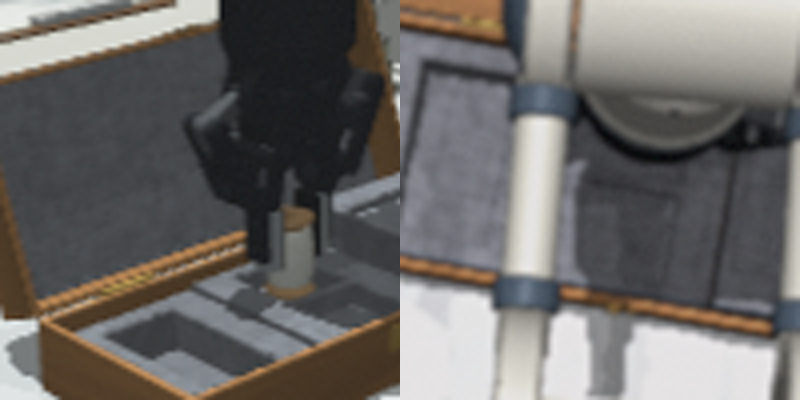

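The crop shows the spool held upright with its lower flange at the rear well (crop (290,290)) and the front well free at (350,260). Lowering and releasing.

{"method": "send_rows", "body": {
  "steps": [
    [2.0,[0,0,0.25],[0,0,0]],
    [2.0,[-0.1,0,0.4],[0,0,0]],
    [2.0,[-0.1,0,0.4],[0,0,0]]
  ]
}}

```text
t: 8.9
tool_pos: [0.5268, -0.0027, 0.0386]
tool_rot: [3.132, -0.242, -0.001]
ft_force: [0.8, -0.0, -1.1]
gripper_width: 0.0274
finger_force: 29.7
```

{"method": "send_rows", "body": {
  "steps": [
    [4.6,[0,0,0],[0,0,0]],
    [4.6,[0,0,0],[0,0,0]],
    [4.6,[0,0,0],[0,0,0]],
    [4.6,[0,0,0],[0,0,0]],
    [4.6,[0,0,-4],[0,0,0]],
    [4.6,[0,0,-9],[0,0,0]],
    [4.6,[-2,0,-14],[0,0,0]],
    [4.6,[-2,0,-14],[0,0,0]]
  ]
}}

```text
t: 9.7
tool_pos: [0.509, 0.0004, 0.1871]
tool_rot: [-3.132, 0.242, -0.019]
ft_force: [1.1, 0.5, 1.0]
gripper_width: 0.046
finger_force: 0.0
```

```bash
python3 go.py .468 -.309 .16 -59.3 .468 -.309 .029 -59.3
```

```text
t 9.7 tcp [5.090e-01 4.000e-04 1.871e-01] phi -8.8 shift cm [ 0.67 31.2   2.68] turn [-0.37 -0.63 50.46] w 0.0460 ff 0.0 [1.1 0.5 1. ]
t 9.7 tcp [5.090e-01 4.000e-04 1.871e-01] phi -8.8 shift cm [ 0.51 31.22 15.78] turn [-0.37 -0.63 50.46] w 0.0460 ff 0.0 [1.1 0.5 1. ]
```

{"method": "send_rows", "body": {
  "steps": [
    [7.0,[0.1,4.5,0.4],[0,0,7]],
    [7.0,[0.2,9,0.8],[0,0,14]],
    [7.0,[0.3,13.5,1.2],[0,0,21]],
    [7.0,[0.4,18,1.6],[0,0,28]],
    [7.0,[0.5,22.5,2.0],[0,0,35]],
    [7.0,[0.6,27,2.4],[0,0,42]],
    [7.0,[0.7,31.2,2.7],[-0.4,-0.6,50.4]],
    [7.0,[0.7,31.2,2.7],[-0.4,-0.6,50.4]]
  ]
}}

```text
t: 10.5
tool_pos: [0.4644, -0.3133, 0.1499]
tool_rot: [2.717, -1.561, -0.02]
ft_force: [-1.0, 1.4, -0.3]
gripper_width: 0.07
finger_force: 0.0
```

{"method": "send_rows", "body": {
  "steps": [
    [7.0,[0,0,0],[0,0,0]],
    [7.0,[0,0,0],[0,0,0]]
  ]
}}

```text
t: 10.7
tool_pos: [0.4664, -0.3082, 0.1516]
tool_rot: [2.728, -1.548, -0.017]
ft_force: [-0.6, 0.0, 0.7]
gripper_width: 0.0699
finger_force: 0.0
```

```bash
python3 go.py .468 -.309 .029 -59.3; python3 - <<'E'
from ov import *
fs=[grab_frame("top"),grab_frame("scene")]
f=fs[0];x0,y0,w,h,S=290,190,100,100,4
a=canvas(f,x0,y0,w,h,S); drawbox(a,f,S,np.array([x0,y0]),[.502,.0005,-.155])
f=fs[1];x0,y0=340,170; b=canvas(f,x0,y0,100,100,4)
for z in(0,58): draw(b,f,4,np.array([x0,y0]),box3([.4653,-.3043,-1.035],z,-23,37,-16.5,16.5),(255,0,0))
cv2.imwrite("pics/p2.png",np.hstack([a,b]))
E
```

```text
t 10.7 tcp [ 0.4664 -0.3082  0.1516] phi -59.2 shift cm [ 0.23 -0.22 12.26] turn [0.57 0.39 0.15] w 0.0699 ff 0.0 [-0.6  0.   0.7]
```

View pics/p2.png

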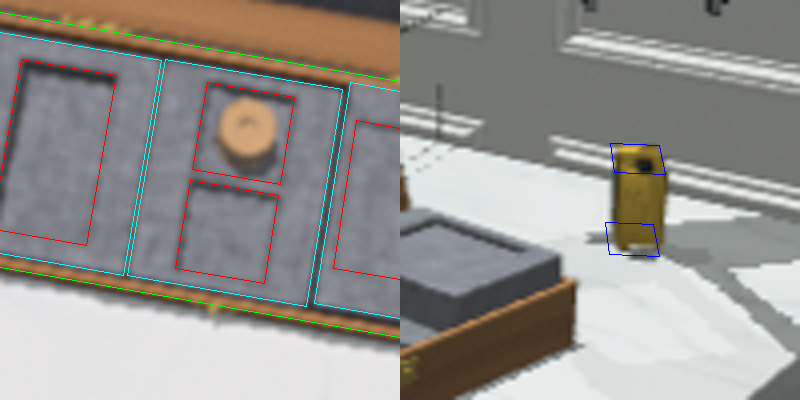

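Spool_a stands upright in the rear well (crop (248,130)). The tape's outline matches to within about 3 mm. Descending on it.

{"method": "send_rows", "body": {
  "steps": [
    [7.0,[0.1,-0.1,4],[0.6,0.4,0]],
    [7.0,[0.2,-0.2,8],[0.6,0.4,0]],
    [7.0,[0.2,-0.2,11],[0.6,0.4,0]],
    [7.0,[0.2,-0.2,12.2],[0.6,0.4,0]],
    [7.0,[0.2,-0.2,12.2],[0.6,0.4,0]],
    [2.6,[0.2,-0.2,12.2],[0.6,0.4,0]],
    [2.6,[0.2,-0.2,12.2],[0.6,0.4,0]],
    [2.6,[0.2,-0.2,12.2],[0.6,0.4,0]]
  ],
  "newtons": 45
}}

```text
t: 11.6
tool_pos: [0.4685, -0.3105, 0.0324]
tool_rot: [2.73, -1.552, 0.007]
ft_force: [0.8, 0.6, 0.6]
gripper_width: 0.031
finger_force: 44.0
```

{"method": "send_rows", "body": {
  "steps": [
    [2.6,[0,0,0],[0,0,0]],
    [2.6,[0,0,0],[0,0,0]],
    [2.6,[0,0,0],[0,0,0]],
    [2.6,[0,0,0],[0,0,0]]
  ]
}}

```text
t: 12.0
tool_pos: [0.4685, -0.3105, 0.0323]
tool_rot: [2.73, -1.553, 0.007]
ft_force: [-0.9, 0.8, 6.5]
gripper_width: 0.0309
finger_force: 44.8
```

{"method": "send_rows", "body": {
  "steps": [
    [2.6,[0,0,-2],[0,0,0]],
    [2.6,[0,0,-6],[0,0,0]],
    [2.6,[0,0,-10],[0,0,0]],
    [2.6,[0,0,-14],[0,0,0]],
    [2.6,[0,0,-15],[0,0,0]],
    [2.6,[0,0,-15],[0,0,0]]
  ]
}}

```text
t: 12.6
tool_pos: [0.4682, -0.3103, 0.1823]
tool_rot: [2.73, -1.553, 0.009]
ft_force: [0.6, -0.3, -1.6]
gripper_width: 0.0308
finger_force: 44.6
```

```bash
python3 go.py .468 0 .18 -8.9 .521 .0937 .18 -8.9
```

```text
t 12.6 tcp [ 0.4682 -0.3103  0.1823] phi -59.3 shift cm [-26.68 -15.85   0.12] turn [ 3.000e-02 -3.300e-01 -5.036e+01] w 0.0308 ff 44.6 [ 0.6 -0.3 -1.6]
t 12.6 tcp [ 0.4682 -0.3103  0.1823] phi -59.3 shift cm [-32.03 -25.19   0.11] turn [ 3.000e-02 -3.300e-01 -5.036e+01] w 0.0308 ff 44.6 [ 0.6 -0.3 -1.6]
```

{"method": "send_rows", "body": {
  "steps": [
    [2.6,[-4.2,-2.5,0],[0,0,-7]],
    [2.6,[-8.4,-5,0],[0,0,-14]],
    [2.6,[-12.6,-7.5,0],[0,0,-21]],
    [2.6,[-16.8,-10,0],[0,0,-28]],
    [2.6,[-21,-12.5,0],[0,0,-35]],
    [2.6,[-25,-15,0],[0,0,-42]],
    [2.6,[-27.5,-18,0],[0,-0.3,-50.4]],
    [2.6,[-29,-21,0],[0,-0.3,-50.4]]
  ]
}}

```text
t: 13.4
tool_pos: [0.4985, 0.0494, 0.1769]
tool_rot: [-3.131, 0.233, 0.012]
ft_force: [0.5, -0.3, -1.6]
gripper_width: 0.0308
finger_force: 44.8
```

{"method": "send_rows", "body": {
  "steps": [
    [2.6,[0,0,0],[0,0,0]]
  ]
}}

```text
t: 13.5
tool_pos: [0.4995, 0.0503, 0.176]
tool_rot: [-3.13, 0.235, 0.014]
ft_force: [-0.6, -0.2, -2.5]
gripper_width: 0.0305
finger_force: 44.8
```

```bash
python3 go.py .5226 .0935 .078 -8.9
```

```text
t 13.5 tcp [0.4995 0.0503 0.176 ] phi -8.6 shift cm [ 1.73 -4.6   9.8 ] turn [-0.13  0.5   0.31] w 0.0305 ff 44.8 [-0.6 -0.2 -2.5]
```

{"method": "send_rows", "body": {
  "steps": [
    [2.6,[0.8,-2.3,0],[0,0.5,0.3]],
    [2.6,[1.7,-4.6,0],[0,0.5,0.3]],
    [2.6,[1.7,-4.6,4],[0,0.5,0.3]],
    [2.6,[1.7,-4.6,8],[0,0.5,0.3]],
    [2.6,[1.7,-4.6,9.6],[0,0.5,0.3]],
    [2.6,[1.7,-4.6,9.6],[0,0.5,0.3]],
    [2.6,[1.7,-4.6,9.6],[0,0.5,0.3]]
  ]
}}

```text
t: 14.2
tool_pos: [0.5233, 0.0896, 0.0842]
tool_rot: [-3.13, 0.252, -0.008]
ft_force: [0.2, 0.7, -1.0]
gripper_width: 0.0313
finger_force: 44.9
```

```bash
python3 go.py .5226 .0935 .039 -8.9; python3 - <<'E'
from ov import *
S=4;f=grab_frame("scene");x0,y0=220,180; b=canvas(f,x0,y0,160,120,S)
p=observe()["tool_pos"];o=p-[6/1000*.988,-6/1000*.154,0];z0=(p[2]-.032)*1000
for z in(z0,z0+58): draw(b,f,S,np.array([x0,y0]),box3([o[0],o[1],-.155],z,-23,37,-16.5,16.5),(255,0,0))
drawbox(b,f,S,np.array([x0,y0]),[.502,.0005,-.155])
cv2.imwrite("pics/p3.png",b)
E
```

```text
t 14.2 tcp [0.5233 0.0896 0.0842] phi -9.2 shift cm [-0.15 -0.37  4.52] turn [-0.09 -0.28 -0.29] w 0.0313 ff 44.9 [ 0.2  0.7 -1. ]
```

View pics/p3.png

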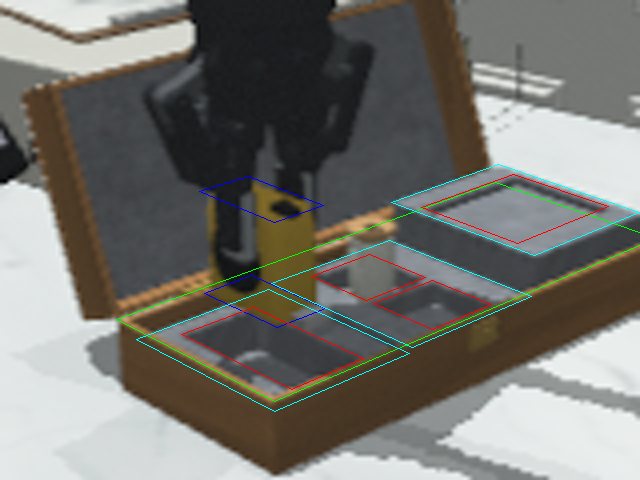

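The overlay matches the held tape (base corner at about (280,326)), so it lines up with the pocket. Lowering it.

{"method": "send_rows", "body": {
  "steps": [
    [2.6,[-0.1,-0.4,0],[0,0,0]],
    [2.6,[-0.1,-0.4,1.5],[0,0,0]],
    [2.6,[-0.1,-0.4,2.7],[0,0,0]],
    [2.6,[-0.1,-0.4,3.6],[0,0,0]],
    [2.6,[-0.1,-0.4,4.2],[0,0,0]],
    [2.6,[-0.1,-0.4,4.4],[0,0,0]],
    [2.6,[-0.1,-0.4,4.4],[0,0,0]]
  ]
}}

```text
t: 14.95
tool_pos: [0.5229, 0.0941, 0.0392]
tool_rot: [-3.13, 0.251, -0.007]
ft_force: [-0.1, -0.7, -1.6]
gripper_width: 0.0308
finger_force: 44.9
```

```bash
python3 go.py .5226 .0935 .039 -8.9
```

```text
t 14.9 tcp [0.5229 0.0941 0.0392] phi -9.2 shift cm [-0.02  0.07  0.02] turn [-0.09 -0.24 -0.26] w 0.0308 ff 44.9 [-0.1 -0.7 -1.6]
```

Free of contact, about 1 mm above the floor. Release and retreat.

{"method": "send_rows", "body": {
  "steps": [
    [2.6,[0,0,0.1],[0,0,0]],
    [5.0,[0,0,0.1],[0,0,0]],
    [5.0,[0,0,0.1],[0,0,0]],
    [5.0,[0,0,0.1],[0,0,0]],
    [5.0,[0,0,-3],[0,0,0]],
    [5.0,[0,0,-8],[0,0,0]],
    [5.0,[0,0,-13],[0,0,0]],
    [5.0,[0,0,-14],[0,0,0]]
  ]
}}

```text
t: 15.75
tool_pos: [0.5247, 0.0943, 0.1877]
tool_rot: [-3.128, 0.25, -0.026]
ft_force: [0.8, 0.6, 0.2]
gripper_width: 0.0498
finger_force: 0.0
```

```bash
python3 go.py .477 .2895 .16 -8.9 .477 .2895 .0165 -8.9
```

```text
t 15.8 tcp [0.5247 0.0943 0.1877] phi -9.2 shift cm [ -7.86 -18.5    2.73] turn [-0.28 -0.93 -0.25] w 0.0498 ff 0.0 [0.8 0.6 0.2]
t 15.8 tcp [0.5247 0.0943 0.1877] phi -9.2 shift cm [ -8.09 -18.43  17.08] turn [-0.28 -0.93 -0.25] w 0.0498 ff 0.0 [0.8 0.6 0.2]
```

{"method": "send_rows", "body": {
  "steps": [
    [7.0,[-2,-4.6,0.7],[0,-0.9,0]],
    [7.0,[-4,-9.2,1.4],[0,-0.9,0]],
    [7.0,[-6,-13.8,2.0],[0,-0.9,0]],
    [7.0,[-7.9,-18.4,2.7],[-0.3,-0.9,0]],
    [7.0,[-7.9,-18.4,6.0],[-0.3,-0.9,0]],
    [7.0,[-8,-18.4,9.5],[-0.3,-0.9,0]],
    [7.0,[-8,-18.4,9.5],[-0.3,-0.9,0]],
    [7.0,[-8,-18.4,9.5],[-0.3,-0.9,0]]
  ],
  "newtons": 30
}}

```text
t: 16.55
tool_pos: [0.4727, 0.2882, 0.0843]
tool_rot: [3.128, -0.251, -0.02]
ft_force: [-0.3, -0.1, 1.0]
gripper_width: 0.07
finger_force: 0.0
```

```bash
python3 go.py .477 .2895 .0165 -8.9; python3 - <<'E'
from ov import *
f=grab_frame("scene");a=canvas(f,190,220,120,130,3)
b=canvas(f,220,170,180,130,3)
cv2.imwrite("pics/p4.png",np.hstack([cv2.resize(a,(360,390)),cv2.resize(b,(440,390))]))
E
```

```text
t 16.6 tcp [0.4727 0.2882 0.0843] phi -9.2 shift cm [ 0.49 -0.23  6.77] turn [ 0.26  0.71 -0.26] w 0.0700 ff 0.0 [-0.3 -0.1  1. ]
```

View pics/p4.png

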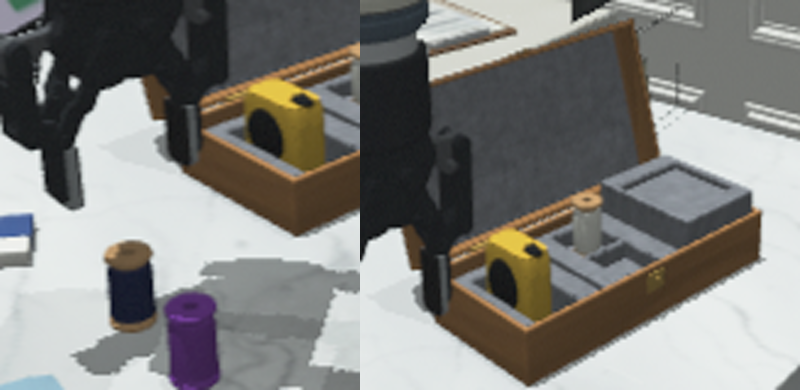

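The tape is upright in its pocket (right crop (515,270)) and spool_a in the rear well (587,225). The gripper straddles navy spool_b (left crop (130,285)), clear of the purple one (190,340).

{"method": "send_rows", "body": {
  "steps": [
    [7.0,[0.45,-0.2,2.5],[0.3,0.7,0]],
    [7.0,[0.45,-0.2,5],[0.3,0.7,0]],
    [7.0,[0.45,-0.2,6.7],[0.3,0.7,0]],
    [7.0,[0.45,-0.2,6.7],[0.3,0.7,0]],
    [2.0,[0.45,-0.2,6.7],[0.3,0.7,0]],
    [2.0,[0.45,-0.2,6.7],[0.3,0.7,0]],
    [2.0,[0.45,-0.2,6.7],[0.3,0.7,0]],
    [2.0,[0.45,-0.2,6.7],[0.3,0.7,0]]
  ]
}}

```text
t: 17.4
tool_pos: [0.4782, 0.2899, 0.0197]
tool_rot: [-3.129, 0.251, -0.007]
ft_force: [-0.7, -1.9, 6.9]
gripper_width: 0.0275
finger_force: 29.4
```

{"method": "send_rows", "body": {
  "steps": [
    [2.0,[0,0,0],[0,0,0]],
    [2.0,[0,0,0],[0,0,0]],
    [2.0,[0,0,0],[0,0,0]]
  ]
}}

```text
t: 17.7
tool_pos: [0.4782, 0.2899, 0.0197]
tool_rot: [-3.129, 0.251, -0.007]
ft_force: [0.2, -1.8, 6.9]
gripper_width: 0.0273
finger_force: 29.4
```

{"method": "send_rows", "body": {
  "steps": [
    [2.0,[0,0,-3],[0,0,0]],
    [2.0,[0,0,-8],[0,0,0]],
    [2.0,[0,0,-13],[0,0,0]],
    [2.0,[0,0,-15],[0,0,0]],
    [2.0,[0,0,-15],[0,0,0]]
  ]
}}

```text
t: 18.2
tool_pos: [0.4786, 0.2904, 0.1732]
tool_rot: [-3.125, 0.25, -0.014]
ft_force: [0.2, -0.1, -0.1]
gripper_width: 0.0274
finger_force: 29.6
```

```bash
python3 go.py .4763 .0045 .17 -8.9
```

```text
t 18.2 tcp [0.4786 0.2904 0.1732] phi -9.2 shift cm [ 4.32 28.27  0.14] turn [-0.42 -0.49 -0.25] w 0.0274 ff 29.6 [ 0.2 -0.1 -0.1]
```

{"method": "send_rows", "body": {
  "steps": [
    [2.0,[0.6,4.7,0],[0,-0.5,0]],
    [2.0,[1.3,9.4,0],[0,-0.5,0]],
    [2.0,[2.1,14.1,0],[0,-0.5,0]],
    [2.0,[2.9,18.8,0],[0,-0.5,0]],
    [2.0,[3.6,23.5,0],[0,-0.5,0]],
    [2.0,[4.3,28.3,0.1],[-0.4,-0.5,0]],
    [2.0,[4.3,28.3,0.1],[-0.4,-0.5,0]],
    [2.0,[4.3,28.3,0.1],[-0.4,-0.5,0]]
  ]
}}

```text
t: 19.0
tool_pos: [0.4737, 0.0025, 0.1646]
tool_rot: [3.127, -0.255, -0.016]
ft_force: [0.6, -0.2, 0.1]
gripper_width: 0.0273
finger_force: 29.8
```

```bash
python3 go.py .4763 .0045 .046 -8.9
```

```text
t 19.0 tcp [0.4737 0.0025 0.1646] phi -9.3 shift cm [ 0.34 -0.3  11.85] turn [ 0.28  0.56 -0.41] w 0.0273 ff 29.8 [ 0.6 -0.2  0.1]
```

{"method": "send_rows", "body": {
  "steps": [
    [2.0,[0.2,-0.2,4],[0.3,0.6,0]],
    [2.0,[0.3,-0.3,8],[0.3,0.6,0]],
    [2.0,[0.3,-0.3,10.5],[0.3,0.6,0]],
    [2.0,[0.3,-0.3,11.5],[0.3,0.6,0]],
    [2.0,[0.3,-0.3,11.9],[0.3,0.6,0]],
    [2.0,[0.3,-0.3,11.9],[0.3,0.6,0]],
    [2.0,[0.3,-0.3,11.9],[0.3,0.6,0]]
  ]
}}

```text
t: 19.7
tool_pos: [0.4778, 0.0055, 0.0487]
tool_rot: [3.131, -0.25, 0.009]
ft_force: [-0.2, 0.3, -0.2]
gripper_width: 0.0278
finger_force: 29.8
```

```bash
python3 go.py .4763 .0045 .0405 -8.9
```

```text
t 19.7 tcp [0.4778 0.0055 0.0487] phi -9.1 shift cm [-0.13  0.12  0.82] turn [-0.02 -0.32 -0.22] w 0.0278 ff 29.8 [-0.2  0.3 -0.2]
```

{"method": "send_rows", "body": {
  "steps": [
    [2.0,[-0.1,0.1,0.4],[0,-0.3,0]],
    [2.0,[-0.1,0.1,0.8],[0,-0.3,0]],
    [2.0,[-0.1,0.1,0.8],[0,-0.3,0]],
    [2.0,[-0.1,0.1,0.8],[0,-0.3,0]]
  ]
}}

```text
t: 20.1
tool_pos: [0.4759, 0.0041, 0.0393]
tool_rot: [3.131, -0.251, -0.002]
ft_force: [0.5, -0.8, 1.6]
gripper_width: 0.0278
finger_force: 29.4
```

{"method": "send_rows", "body": {
  "steps": [
    [4.6,[0,0,0],[0,0,0]],
    [4.6,[0,0,0],[0,0,0]],
    [4.6,[0,0,0],[0,0,0]],
    [4.6,[0,0,0],[0,0,0]],
    [4.6,[0,0,-4],[0,0,0]],
    [4.6,[0,0,-9],[0,0,0]],
    [4.6,[0,0,-14],[0,0,0]],
    [4.6,[0,0,-14],[0,0,0]]
  ]
}}

```text
t: 20.9
tool_pos: [0.4788, 0.0042, 0.1876]
tool_rot: [-3.131, 0.251, -0.018]
ft_force: [0.5, 1.1, 1.2]
gripper_width: 0.0457
finger_force: 0.0
```

```bash
python3 go.py .4605 .3875 .12 66
```

```text
t 20.9 tcp [0.4788 0.0042 0.1876] phi -9.1 shift cm [ -7.98 -37.54   6.72] turn [  0.35  -0.6  -75.15] w 0.0457 ff 0.0 [0.5 1.1 1.2]
```

{"method": "send_rows", "body": {
  "steps": [
    [6.0,[-1,-4.7,0],[0,0,-8]],
    [6.0,[-2,-9.4,0],[0,0,-16]],
    [6.0,[-3,-14.1,0],[0,0,-24]],
    [6.0,[-4,-18.8,0],[0,0,-32]],
    [6.0,[-5,-23.5,0],[0,0,-40]],
    [6.0,[-6,-28.2,0],[0,0,-48]],
    [6.0,[-7,-32.9,0],[0,0,-56]],
    [6.0,[-8,-37.5,0],[0,0,-64]]
  ]
}}

```text
t: 21.7
tool_pos: [0.456, 0.3893, 0.1784]
tool_rot: [-2.783, -1.455, 0.004]
ft_force: [1.0, 0.1, 0.2]
gripper_width: 0.0598
finger_force: 0.0
```

{"method": "send_rows", "body": {
  "steps": [
    [6.0,[0,0,0],[0,0,-8]],
    [6.0,[0,0,0],[0,0,-10]],
    [6.0,[0,0,0],[0,0,-10]]
  ]
}}

```text
t: 22.0
tool_pos: [0.4562, 0.3877, 0.1781]
tool_rot: [-2.65, -1.685, 0.005]
ft_force: [0.1, -0.2, 0.2]
gripper_width: 0.0599
finger_force: 0.0
```

```bash
python3 go.py .4605 .3875 .04 65; python3 - <<'E'
from ov import *
f=grab_frame("top");S=6;x0,y0=140,215;a=canvas(f,x0,y0,65,90,S)
draw(a,f,S,np.array([x0,y0]),tf([.4605,.3875,np.radians(-25)],np.c_[M["tailor_chalk"][0][:6,:2],np.full(6,8)]),(0,0,255))
b=canvas(f,300,185,65,90,S)
cv2.imwrite("pics/p5.png",np.hstack([a,b]))
E
```

```text
t 22.0 tcp [0.4562 0.3877 0.1781] phi 64.9 shift cm [ 0.19  0.44 13.8 ] turn [-0.17  0.11 -0.09] w 0.0599 ff 0.0 [ 0.1 -0.2  0.2]
```

View pics/p5.png

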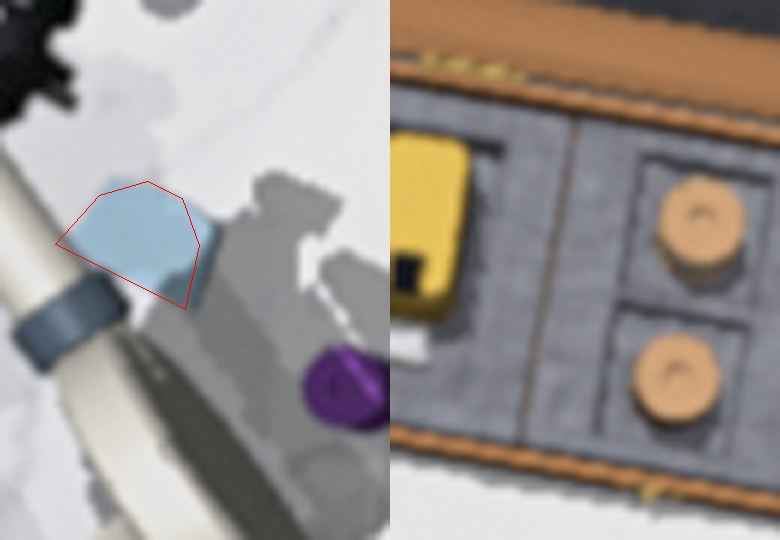

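```bash
python3 - <<'E'
from ov import *
im=cv2.imread("pics/top0.png");f=grab_frame("top")
big=cv2.resize(im[235:275,145:185],None,fx=8,fy=8,interpolation=cv2.INTER_CUBIC)
hsv=cv2.cvtColor(big,cv2.COLOR_BGR2HSV);m=((hsv[...,1]>45)&(hsv[...,0]>85)&(hsv[...,0]<115)&(hsv[...,2]>150)).astype(np.uint8)
print("V",np.percentile(hsv[...,2][(hsv[...,1]>45)],[5,25,50,75]))
c=max(cv2.findContours(m,0,2)[0],key=cv2.contourArea);h=cv2.convexHull(c)
px=lambda q:(q.reshape(-1,2)+.5)/8-.5+[145,235]
w=atz(f,px(h),.008)[:,:2]
rc=cv2.minAreaRect((w*1000).astype(np.float32));print("rect mm",rc)
a=cv2.approxPolyDP(h,5,True);wa=atz(f,px(a),.008)[:,:2]
ce=np.array(rc[0])/1000
for y in(-25,):
    c_,s_=np.cos(np.radians(y)),np.sin(np.radians(y));print(((wa-ce)@np.array([[c_,-s_],[s_,c_]])*1000).round(1).tolist())
E
```

```text
V [206. 223. 224. 225.]
rect mm ((459.9300537109375, 386.0421142578125), (49.49608612060547, 32.25632858276367), 66.24259185791016)
[[11.2, 21.1], [16.1, 1.4], [16.0, -8.8], [12.7, -20.7], [-14.9, -24.7], [-16.1, 23.5]]
```

{"method": "send_rows", "body": {
  "steps": [
    [5.0,[0.0,0.45,4],[0,0,-1]],
    [5.0,[0.0,0.45,8],[0,0,-1]],
    [5.0,[0.0,0.45,12],[0,0,-1]],
    [5.0,[0.0,0.45,14],[0,0,-1]],
    [5.0,[0.0,0.45,15.5],[0,0,-1]],
    [5.0,[0.0,0.45,15.5],[0,0,-1]],
    [5.0,[0.0,0.45,15.5],[0,0,-1]]
  ]
}}

```text
t: 22.8
tool_pos: [0.4609, 0.3856, 0.0253]
tool_rot: [-2.636, -1.706, 0.0]
ft_force: [0.1, 0.2, 0.7]
gripper_width: 0.0503
finger_force: 0.0
```

```bash
python3 go.py .4605 .3855 .004 66
```

```text
t 22.8 tcp [0.4609 0.3856 0.0253] phi 65.8 shift cm [-0.03 -0.03  2.13] turn [-0.09 -0.04 -0.19] w 0.0503 ff 0.0 [0.1 0.2 0.7]
```

{"method": "send_rows", "body": {
  "steps": [
    [5.0,[0,0,1.2],[0,0,0]],
    [5.0,[0,0,1.9],[0,0,0]],
    [5.0,[0,0,2.2],[0,0,0]],
    [5.0,[0,0,2.2],[0,0,0]]
  ]
}}

```text
t: 23.2
tool_pos: [0.4599, 0.3851, 0.0014]
tool_rot: [-2.636, -1.707, 0.005]
ft_force: [0.2, -0.3, 0.5]
gripper_width: 0.05
finger_force: 0.0
```

{"method": "send_rows", "body": {
  "steps": [
    [5.0,[0,0,0.1],[0,0,0]],
    [5.0,[0,0,0.2],[0,0,0]],
    [5.0,[0,0,0.2],[0,0,0]]
  ]
}}

```text
t: 23.5
tool_pos: [0.4603, 0.3855, 0.0002]
tool_rot: [-2.636, -1.707, 0.003]
ft_force: [-0.3, 0.5, 0.7]
gripper_width: 0.0503
finger_force: 0.0
```

{"method": "send_rows", "body": {
  "steps": [
    [2.6,[0,0,0],[0,0,0]],
    [2.6,[0,0,0],[0,0,0]],
    [2.6,[0,0,0],[0,0,0]],
    [2.6,[0,0,0],[0,0,0]],
    [2.6,[0,0,0],[0,0,0]]
  ],
  "newtons": 30
}}

```text
t: 24.0
tool_pos: [0.4604, 0.3856, 0.0005]
tool_rot: [-2.636, -1.707, 0.002]
ft_force: [-0.6, -0.0, 2.6]
gripper_width: 0.0323
finger_force: 30.3
```

Gripped at 32 mm. Lifting.

{"method": "send_rows", "body": {
  "steps": [
    [2.6,[0,0,-1],[0,0,0]],
    [2.6,[0,0,-3],[0,0,0]],
    [2.6,[0,0,-7],[0,0,0]],
    [2.6,[0,0,-12],[0,0,0]],
    [2.6,[0,0,-16],[0,0,0]],
    [2.6,[0,0,-17],[0,0,0]],
    [2.6,[0,0,-17],[0,0,0]]
  ]
}}

```text
t: 24.7
tool_pos: [0.4615, 0.3859, 0.1733]
tool_rot: [-2.636, -1.706, -0.005]
ft_force: [0.3, -0.7, -1.0]
gripper_width: 0.033
finger_force: 30.0
```

```bash
python3 go.py .4873 -.0934 .17 81.1
```

```text
t 24.7 tcp [0.4615 0.3859 0.1733] phi 65.8 shift cm [-42.68  21.97   0.18] turn [  0.04  -0.21 -15.26] w 0.0330 ff 30.0 [ 0.3 -0.7 -1. ]
```

{"method": "send_rows", "body": {
  "steps": [
    [2.6,[-4.2,2.2,0],[0,0,-2]],
    [2.6,[-8.4,4.4,0],[0,0,-4]],
    [2.6,[-12.6,6.6,0],[0,0,-6]],
    [2.6,[-16.8,8.8,0],[0,0,-8]],
    [2.6,[-21,11,0],[0,0,-10]],
    [2.6,[-25.2,13.2,0],[0,0,-12]],
    [2.6,[-29.4,15.4,0],[0,0,-14]],
    [2.6,[-33.6,17.6,0],[0,0,-15.2]]
  ]
}}

```text
t: 25.5
tool_pos: [0.4825, 0.005, 0.1673]
tool_rot: [-2.383, -2.04, 0.007]
ft_force: [1.1, 0.1, 0.1]
gripper_width: 0.0327
finger_force: 30.0
```

{"method": "send_rows", "body": {
  "steps": [
    [2.6,[0,0,0],[0,0,0]]
  ]
}}

```text
t: 25.6
tool_pos: [0.4827, 0.0016, 0.1672]
tool_rot: [-2.392, -2.031, 0.01]
ft_force: [-0.5, 0.8, 0.3]
gripper_width: 0.0324
finger_force: 30.0
```

```bash
python3 go.py .4873 -.0934 .10 81.1
```

```text
t 25.6 tcp [0.4827 0.0016 0.1672] phi 80.7 shift cm [-9.28  2.04  6.73] turn [-0.37  0.16 -0.43] w 0.0324 ff 30.0 [-0.5  0.8  0.3]
```

{"method": "send_rows", "body": {
  "steps": [
    [2.6,[-4.6,1.0,0],[-0.4,0.2,-0.4]],
    [2.6,[-9.3,2.0,0],[-0.4,0.2,-0.4]],
    [2.6,[-9.3,2.0,3],[-0.4,0.2,-0.4]],
    [2.6,[-9.3,2.0,6.7],[-0.4,0.2,-0.4]],
    [2.6,[-9.3,2.0,6.7],[-0.4,0.2,-0.4]],
    [2.6,[-9.3,2.0,6.7],[-0.4,0.2,-0.4]]
  ]
}}

```text
t: 26.2
tool_pos: [0.4879, -0.0873, 0.1015]
tool_rot: [-2.379, -2.049, -0.005]
ft_force: [0.7, -0.2, 0.3]
gripper_width: 0.0328
finger_force: 30.0
```

```bash
python3 go.py .4873 -.0934 .0535 81.1; python3 - <<'E'
from ov import *
S=4;f=grab_frame("scene");x0,y0=270,160; b=canvas(f,x0,y0,130,110,S)
drawbox(b,f,S,np.array([x0,y0]),[.502,.0005,-.155])
cv2.imwrite("pics/p6.png",b)
E
```

```text
t 26.2 tcp [ 0.4879 -0.0873  0.1015] phi 81.5 shift cm [-0.63  0.03  4.79] turn [ 0.03 -0.23  0.38] w 0.0328 ff 30.0 [ 0.7 -0.2  0.3]
```

View pics/p6.png

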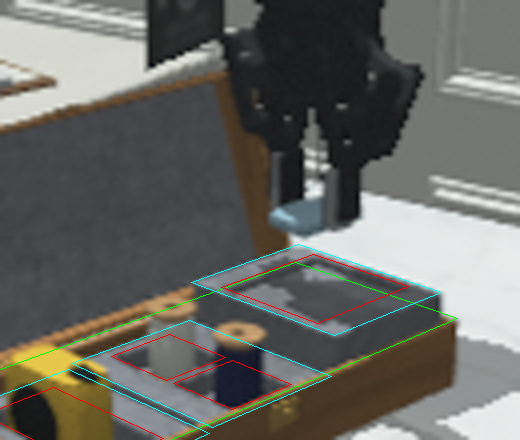

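Chalk is held level at the fingertips above the tray (crop (305,215)). Both spools and the tape are in place. Lowering.

{"method": "send_rows", "body": {
  "steps": [
    [2.6,[-0.6,0,1.5],[0,-0.2,0]],
    [2.6,[-0.6,0,3.0],[0,-0.2,0]],
    [2.6,[-0.6,0,4.0],[0,-0.2,0]],
    [2.6,[-0.6,0,4.5],[0,-0.2,0]],
    [2.6,[-0.6,0,4.7],[0,-0.2,0]],
    [2.6,[-0.6,0,4.7],[0,-0.2,0]],
    [2.6,[-0.6,0,4.7],[0,-0.2,0]]
  ]
}}

```text
t: 26.95
tool_pos: [0.4885, -0.0941, 0.0564]
tool_rot: [2.378, 2.047, 0.005]
ft_force: [0.3, 0.7, -0.0]
gripper_width: 0.0324
finger_force: 30.1
```

{"method": "send_rows", "body": {
  "steps": [
    [2.6,[0,0,0.0],[0,0,0]],
    [4.2,[0,0,-0.1],[0,0,0]],
    [4.2,[0,0,-0.1],[0,0,0]],
    [4.2,[0,0,-0.1],[0,0,0]],
    [4.2,[0,0,-2],[0,0,0]],
    [4.2,[0,0,-6],[0,0,0]],
    [4.2,[0,0,-11],[0,0,0]],
    [4.2,[0,0,-16],[0,0,0]]
  ]
}}

```text
t: 27.75
tool_pos: [0.4869, -0.0938, 0.2171]
tool_rot: [2.379, 2.048, 0.004]
ft_force: [-0.7, -0.0, 0.0]
gripper_width: 0.0417
finger_force: 0.0
```

{"method": "send_rows", "body": {
  "steps": [
    [2.0,[-8,0,-2],[0,0,0]],
    [2.0,[-12,0,-2],[0,0,0]],
    [0,[-12,0,-2],[0,0,0]],
    [0,[-12,0,-2],[0,0,0]],
    [0,[-12,0,-2],[0,0,0]]
  ]
}}

```text
t: 28.25
tool_pos: [0.4695, -0.2125, 0.2356]
tool_rot: [2.38, 2.046, 0.005]
ft_force: [-0.6, 0.7, 0.2]
gripper_width: 0.0001
finger_force: 0.0
```

```bash
python3 - <<'E'
from ov import *
print(observe()["tool_pos"],observe()["gripper_width"])
B=[.502,.0005,-.155]
S=3;f=grab_frame("scene");x0,y0=220,160; a=canvas(f,x0,y0,130,150,S)
f2=grab_frame("top");x0,y0=270,125; b=canvas(f2,x0,y0,135,150,S)
drawbox(b,f2,S,np.array([x0,y0]),B,1.93)
cv2.imwrite("pics/p7.png",np.hstack([a,b]))
for t in("tape_measure","tailor_chalk","spool_a"):
  for g in(f,f2): print(t,[(tf([0,0,.155],[(np.array(d["point"])-[.502,.0005,0])*1000])[0]*1000).round(0).tolist() for d in spot_point(g,t)])
E
```

```text
[ 0.4695 -0.2125  0.2356] 7.349893282197573e-05
tape_measure [[10.0, 96.0, 6.0]]
tape_measure [[-1.0, 95.0, 8.0]]
tailor_chalk [[7.0, -92.0, 55.0]]
tailor_chalk [[4.0, -93.0, 55.0]]
spool_a [[-141.0, 288.0, 4.0], [-30.0, -1.0, 21.0], [25.0, -0.0, 22.0]]
spool_a [[32.0, 2.0, 19.0], [-31.0, 1.0, 18.0], [-138.0, 288.0, -2.0]]
```

View pics/p7.png

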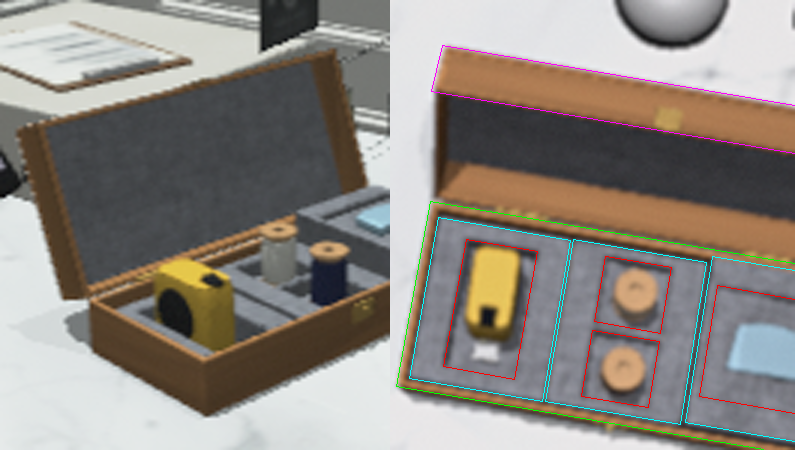

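```bash
python3 - <<'E'
from ov import *
f=grab_frame("top");g=grab_frame("scene")
print("drawer bottom",atz(f,[[380,114]],0),"top if z .15/.25",atz(f,[[380,102]],.15),atz(f,[[380,102]],.25))
print("monitor BR corner z .05/.15",atz(f,[[352,88]],.05),atz(f,[[352,88]],.15))
print("monitor bottom tri",tri(f,[[352,88]],g,[[228,237]]))
print("drawer top-left-front tri",tri(f,[[370,103]],g,[[196,174]]))
B=[.502,.0005,-.155]
for x,y in((200,-40),(174,-40),(150,-40)): print(x,y,tf(B,[[x,y,0]]))
E
python3 go.py .665 -.065 .24 -8.9
```

```text
drawer bottom [[ 0.7749 -0.0662  0.    ]] top if z .15/.25 [[ 0.7473 -0.0522  0.15  ]] [[ 0.7106 -0.0429  0.25  ]]
monitor BR corner z .05/.15 [[ 0.8137 -0.0025  0.05  ]] [[0.7747 0.0021 0.15  ]]
monitor bottom tri (array([ 0.832 , -0.0099, -0.0111]), np.float64(0.014161941080512221))
drawer top-left-front tri (array([0.7847, 0.0184, 0.1682]), np.float64(0.13412249754016137))
200 -40 [[ 0.6934 -0.0699  0.    ]]
174 -40 [[ 0.6677 -0.0659  0.    ]]
150 -40 [[ 0.644  -0.0622  0.    ]]
t 28.8 tcp [ 0.4696 -0.2122  0.2359] phi 81.5 shift cm [17.45 17.14 -0.33] turn [ 0.21 -0.21 90.38] w -0.0003 ff 0.0 [-0.8 -0.4  0.5]
```

{"method": "send_rows", "body": {
  "steps": [
    [0,[2,2,-1],[0,0,8.5]],
    [0,[4,4,-1],[0,0,17]],
    [0,[6,6,-1],[0,0,25]],
    [0,[8,8,-1],[0,0,33]],
    [0,[10,10,-1],[0,0,41]],
    [0,[12,12,-1],[0,0,49]],
    [0,[14,14,-1],[0,0,57]],
    [0,[16,16,-1],[0,0,65]]
  ]
}}

```text
t: 29.55
tool_pos: [0.6524, -0.0772, 0.2464]
tool_rot: [3.109, 0.44, 0.007]
ft_force: [-0.7, -0.4, -0.5]
gripper_width: 0.0004
finger_force: 0.0
```

```bash
python3 go.py .672 -.066 .24 -8.9
```

```text
t 29.6 tcp [ 0.6524 -0.0772  0.2464] phi 16.1 shift cm [ 2.19 -0.53  0.65] turn [ 0.06 -0.25 25.03] w 0.0004 ff 0.0 [-0.7 -0.4 -0.5]
```

{"method": "send_rows", "body": {
  "steps": [
    [0,[2.2,-0.5,0],[0,0,8]],
    [0,[2.2,-0.5,0],[0,0,16]],
    [0,[2.2,-0.5,0],[0,0,25]],
    [0,[2.2,-0.5,4],[0,0,25]],
    [0,[2.2,-0.5,8],[0,0,25]],
    [0,[2.2,-0.5,11.2],[0,0,25]],
    [0,[2.2,-0.5,11.2],[0,0,25]],
    [0,[2.2,-0.5,11.2],[0,0,25]]
  ]
}}

```text
t: 30.35
tool_pos: [0.6715, -0.0671, 0.1348]
tool_rot: [3.132, -0.234, 0.006]
ft_force: [0.7, 0.0, 1.2]
gripper_width: 0.0001
finger_force: 0.0
```

```bash
python3 go.py .672 -.066 .135 -8.9;python3 - <<'E'
from h import *
c,s=np.cos(.155),np.sin(.155);hx=np.array([.502,.0005])+.065*np.array([c,-s])
p=observe()["tool_pos"];d=p[:2]-hx;print("rel hinge mm: x %.1f y %.1f z %.1f"%(1000*(d@[c,-s]),1000*(d@[s,c]),1000*p[2]-42))
E
```

```text
t 30.4 tcp [ 0.6715 -0.0671  0.1348] phi -8.6 shift cm [ 0.03 -0.12 -0.02] turn [ 0.   -0.2   0.35] w 0.0001 ff 0.0 [0.7 0.  1.2]
rel hinge mm: x 112.9 y -40.6 z 92.8
```

{"method": "send_rows", "body": {
  "steps": [
    [0,[-1.8,0,-0.2],[0,0,0]],
    [0,[-2.6,0,-0.4],[0,0,0]],
    [0,[-3.5,0,-0.9],[0,0,0]],
    [0,[-4.3,0,-1.4],[0,0,0]],
    [0,[-5.5,0,-1.8],[0,0,0]],
    [0,[-6.6,0,-2.2],[0,0,0]],
    [0,[-7.6,0,-2.5],[0,0,0]],
    [0,[-8.6,0,-2.7],[0,0,0]]
  ]
}}

```text
t: 31.15
tool_pos: [0.5868, -0.0543, 0.1635]
tool_rot: [3.132, -0.234, 0.013]
ft_force: [3.8, -0.0, 4.2]
gripper_width: -0.0002
finger_force: 1.9
```

```bash
cat > rel.py <<'E'
from h import *
c,s=np.cos(.155),np.sin(.155);hx=np.array([.502,.0005])+.065*np.array([c,-s])
S=observe();p=S["tool_pos"];d=p[:2]-hx;print("t %.1f rel hinge mm: x %.1f y %.1f z %.1f"%(S["t"],1000*(d@[c,-s]),1000*(d@[s,c]),1000*p[2]-42),S["ft_force"].round(1), R.from_rotvec(S["tool_rot"]).as_matrix()[:,2].round(3))
E
python3 rel.py; python3 - <<'E'
from ov import *
f=grab_frame("scene");cv2.imwrite("pics/p8.png",canvas(f,200,130,200,170,3))
E
```

```text
t 31.1 rel hinge mm: x 27.2 y -41.1 z 121.5 [ 3.8 -0.   4.2] [ 0.008 -0.001 -1.   ]
```

View pics/p8.png

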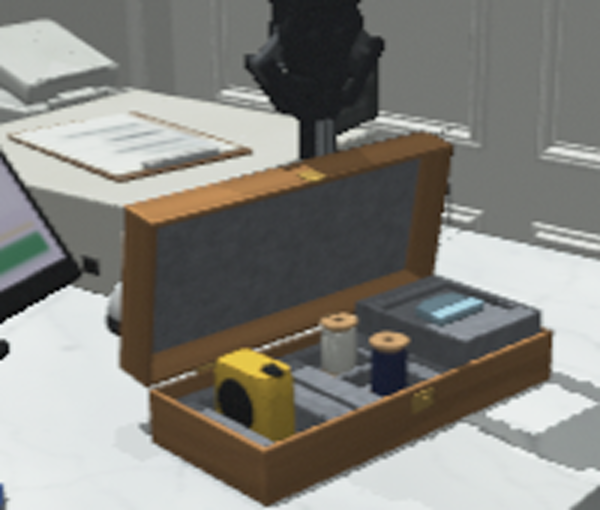

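The lid is now about vertical with the finger behind its edge, and the contents are undisturbed. Continue along the arc.

{"method": "send_rows", "body": {
  "steps": [
    [0,[-1.2,0,0.15],[0,0,0]],
    [0,[-2.4,0,0.15],[0,0,0]],
    [0,[-3.6,0,0.3],[0,0,0]],
    [0,[-4.8,0,0.55],[0,0,0]],
    [0,[-6.0,0,0.95],[0,0,0]],
    [0,[-7.1,0,1.4],[0,0,0]],
    [0,[-8.1,0,2.0],[0,0,0]],
    [0,[-9.1,0,2.7],[0,0,0]]
  ]
}}

```text
t: 32.0
tool_pos: [0.4959, -0.0406, 0.1338]
tool_rot: [-3.133, 0.234, -0.006]
ft_force: [2.4, 0.9, 1.2]
gripper_width: -0.0002
finger_force: 1.0
```

```bash
python3 rel.py
```

```text
t 32.0 rel hinge mm: x -64.7 y -41.5 z 91.8 [2.4 0.9 1.2] [ 0.004 -0.    -1.   ]
```

{"method": "send_rows", "body": {
  "steps": [
    [0,[-0.8,0,0.6],[0,0,0]],
    [0,[-1.6,0,1.4],[0,0,0]],
    [0,[-2.3,0,2.3],[0,0,0]],
    [0,[-3.0,0,3.4],[0,0,0]],
    [0,[-3.5,0,4.4],[0,0,0]],
    [0,[-3.9,0,5.2],[0,0,0]],
    [0,[-3.9,0,5.4],[0,0,0]],
    [0,[-3.9,0,5.4],[0,0,0]]
  ]
}}

```text
t: 32.8
tool_pos: [0.458, -0.0352, 0.0791]
tool_rot: [3.132, -0.234, 0.005]
ft_force: [0.0, 0.4, 0.2]
gripper_width: 0.0003
finger_force: 0.0
```

```bash
python3 rel.py
```

```text
t 32.8 rel hinge mm: x -103.0 y -42.1 z 37.1 [0.  0.4 0.2] [ 0.003 -0.001 -1.   ]
```

{"method": "send_rows", "body": {
  "steps": [
    [0,[0,0,0.1],[0,0,0]],
    [0,[0,0,0.2],[0,0,0]],
    [0,[0,0,0.2],[0,0,0]],
    [0,[0,0,0.2],[0,0,0]]
  ]
}}

```text
t: 33.2
tool_pos: [0.4587, -0.0352, 0.0781]
tool_rot: [3.132, -0.234, 0.008]
ft_force: [0.2, -0.3, 1.6]
gripper_width: -0.0
finger_force: 0.8
```

{"method": "send_rows", "body": {
  "steps": [
    [0,[0,0,0.1],[0,0,0]],
    [0,[0,0,0.15],[0,0,0]],
    [0,[0,0,0.15],[0,0,0]]
  ]
}}

```text
t: 33.5
tool_pos: [0.4587, -0.0352, 0.078]
tool_rot: [3.132, -0.234, 0.01]
ft_force: [-3.7, -0.5, 8.6]
gripper_width: 0.0002
finger_force: 4.5
```

{"method": "send_rows", "body": {
  "steps": [
    [0,[0,0,-4],[0,0,0]],
    [0,[-4,0,-9],[0,0,0]],
    [0,[-6,4,-14],[0,0,0]],
    [0,[-6,9,-16],[0,0,0]],
    [0,[-6,14,-16],[0,0,0]],
    [0,[-6,19,-16],[0,0,0]],
    [0,[-6,19,-16],[0,0,0]]
  ]
}}

```text
t: 34.2
tool_pos: [0.3691, -0.2171, 0.2366]
tool_rot: [3.13, -0.239, 0.009]
ft_force: [0.4, -0.2, -1.0]
gripper_width: 0.0001
finger_force: 0.0
```

```bash
python3 rel.py; python3 - <<'E'
from ov import *
ims=[]
for n,(x0,y0) in dict(scene=(215,170),top=(265,170)).items():
    f=grab_frame(n);S=2;a=canvas(f,x0,y0,190,150,S)
    for z in(42,78): draw(a,f,S,np.array([x0,y0]),box3([.502,.0005,-.155],z,-65,65,-148,148),(0,255,0))
    ims.append(a)
cv2.imwrite("pics/p9.png",np.hstack(ims))
E
```

```text
t 34.2 rel hinge mm: x -162.7 y -235.5 z 194.6 [ 0.4 -0.2 -1. ] [ 0.005 -0.002 -1.   ]
```

View pics/p9.png

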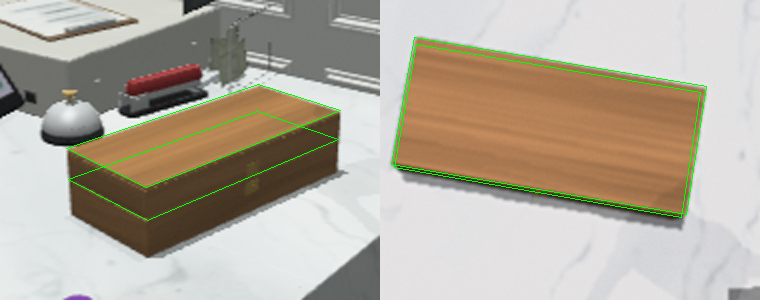

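The lid is fully shut: its top matches the predicted outline at z = 78 mm in both views (scene crop corners (68,148), (148,187), (340,110)). The arm is clear, so I hand in.

```bash
python3 -c "
from cell import r
print(r.sign_off())"
```

```text
the job is handed in; nothing more can be done
None
```

I packed the tape measure, both spools and the chalk into the kit box, shut the lid fully, and handed the job in after about 34 s of the 136 s allowed; the hand-in gave no verdict.

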